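Set the balloon sizing gauge to its notch

ROBOT

A 6-joint arm with a two-finger parallel gripper is mounted at the origin on the work surface. World frame = base frame: x ahead of the robot, y to its left, z up, the work surface at z = 0. Lengths are in m, angles in rad, forces in N, time in s.
With the tool pointing down it reaches from about 0.25 to 0.725 m from the base axis. Payload 4 kg.
Tool frame: the origin (TCP) lies at the very end of the fingers, on their centre line; the grasp point (between the pads) lies 19 mm behind it; z points along the fingers, y is the line along which they close (so a half turn about z gives the same grasp; the last joint's range is limited). The gripper opens to 85 mm and grips with 20 to 120 N. Pads are 22 mm wide; open, the fingers measure 114 mm over their backs; the gripper's body (76 mm by 85 mm) begins 54 mm behind the grasp point. The pads swing forward as they close: fully open they stand 13 mm farther back than shut.
Start: joints at [1.218, 0.241, 0.005, 1.335, 0, 1.571], TCP at [0.173, 0.469, 0.231] pointing down, gripper open.
Joint ranges: [-2.72, 2.72], [-1.05, 1.87], [-1.09, 1.28], [-1.99, 2.15], [-1.42, 1.44], [-3.14, 3.14]. Speed limits (rad/s): [2.79, 2.79, 3.14, 3.14, 3.14, 3.14].

INTERFACE

Orientations are given as a unit quaternion [x, y, z, w].
In Python, from workcell import bot, vision, workorder gives the robot as it stands.
- The arm moves only by the shell command python3 -m creep 'ROWS' [OPENING]. ROWS is JSON, a list of rows, each a list of 2 entries, a list of its own where there are three numbers: the shift along the tool's x, y, z in mm, then the turn, a rotation vector about the tool's x, y, z in rad. In form: [[[dx, dy, dz], [wx, wy, wz]], ...]. A call has 1 to 12 rows; each row shifts and turns the commanded pose from where the row before left it, along the tool's axes as they then stand; what a row does not reach is not made up. A row lasts 1/8 s, in which the tool goes at most 62.5 mm and 10.7 degrees, less where a joint would pass 70% of its speed; a pose out of reach is approached as far as the arm can. A call is refused whole if a number of a shift passes 62.5 or a number of a turn 0.188, either way. A call with a gripper value outside its range is refused whole. OPENING is the finger opening in mm, from 0 to 85.4, set as the call begins (- or left out, the last holds). The fingers move at their own pace and stop on an object; the grip force is fixed at half the most. Time passes only in rows, so rows that do not move let the fingers close. It gives the time, the measured TCP pose, the force, the opening and the grip force at its end, in the units of the state.
- bot.get_obs(): the state, without advancing time (a new reading comes with each control period).
- vision.camera(name): name is "side" or "top" or "wrist"; returns a dict with "image" (480x640x3 uint8, blue, green, red), "z_map" (480x640 float32, m along the optical axis (not along the pixel's ray), 0 where there is no reading), "K" (3x3 intrinsics, pixels), "rvec" (rotation vector, rad) and "tvec" (3), from world to camera coordinates, as OpenCV has them; the wrist camera has in their place "tool_from_camera" (4x4, takes a point from camera to tool coordinates, whose origin is the TCP and whose axes are the flange's). Camera axes: x right, y down, z forward; pixel columns grow to the right and rows downward; lengths in m; the calibration is good to about 2 mm. The wrist camera is an equidistant fisheye: a pixel r from the principal point sees the ray r / f radians off the axis. A picture is of the moment at which its call begins: read the wrist's pose just before it.
- workorder.job_done(): hands the job in; it is judged then, once.
Trained networks look in a picture, given as the dict that the camera call returned (one of the last four; its "shot" number tells which), for a name from the list of things; names that differ only in an ending like _2 or _b are one class to them, and where a whole thing is asked for, a point or a joint stands for the part that bears it (a point fixed in the world has none). Each returns a list of dicts, best first, with "score" (0 to 1); they miss things now and then, are a little off and sometimes report something else, mostly with a low value. They report only what shows in the picture. A call takes as long as a camera call.
- vision.spot_in(picture, query): "position" ([column, row] in pixels, amid what is visible of it).
- vision.place_of(picture, query): "position" ([column, row] in pixels: a listed point, or the origin of a listed thing).
The state is a dict: "clock": time; "joint_pos": joint angles; "joint_vel": joint speeds; "tau": joint torques, N m; "eef_pos": TCP position; "tool_rot": TCP orientation; "ft_force": force on the tool from outside, world axes, zero at the start; "ft_torque": the same for the moment, N m; "grip_width": finger opening in m; "grasp_force": force on a finger pad.
Only numpy, scipy, OpenCV 4.12 (cv2) and the standard library are available. Lean on these libraries where they do the work, as an engineer would, in place of code of your own. Each camera call takes 0.05 s, during which the arm holds its last target. There are 200 camera calls.

TASK

On the party-shop counter, set the balloon sizing gauge: push its sliding paddle along the rail with your fingertips, towards the clip that has the notch, until the sprung pin rides up over the lip and drops into the notch, and leave the paddle resting there. Do not run it on past the notch, do not pinch the paddle or pull up the pin, and leave the things standing around the gauge where they are.

Things in the scene. Friction and masses are not known exactly. Their poses are not given: they have to be found in the camera images.
- gauge: Balloon sizing gauge, fixed: plywood board 130 (x) x 480 (y) x 12 mm with an aluminium rail along its y axis. Origin: centre of the board's underside, at counter height; z up; x points from the clips' ledge to the rail. At y = -222 mm stands a fixed white paddle, 80 x 12 mm, top 135 mm above the counter. Place and yaw vary.
- jaw (a joint): Position of the sliding paddle in m along the gauge's y, 0 at the gauge's middle, end stops at -0.18 and +0.18. Starts near the middle, between the clips. Sliding takes about 1.5 N, climbing the lip of the notch about 5 N; then the force dips as the pin drops and the paddle draws itself into the notch; going on past takes about 10 N.
- paddle_top (a point): Middle of the top edge (135 mm above the counter, gauge x = +25 mm) of the sliding paddle: an upright white plate 80 mm wide (gauge x), 12 mm thick along the rail, reaching down to 53 mm; below it its grey carriage, 50 mm long along the rail. Push on the plate's flat sides, which face along the rail.
- pin_foot (a point): Lowest point of the sprung steel pin's roller (diameter 12 mm). The pin moves along with the paddle on an arm over the ledge, at gauge x = -32 mm, in line with the middle of the paddle's thickness; its steel head (diameter 16 mm) stands about 73 mm above the counter.
- pin (a joint): How far the sprung pin is raised, in m: 0 when down, about 0.008 when its roller stands on top of a lip, under 0.001 when it lies in the notch; it can be pulled up to 0.02.
- notch_clip: Notched clip fixed on the ledge, 100 to 150 mm to either side of the gauge's middle: dark steel block 34 (x) x 96 (y) x 14 mm with two bright wedges and a V notch between. Origin: centre of its underside, right below the notch; axes as the gauge. Each lip rises gently from 46 mm to its 9 mm high top 12 mm off the notch. Pin in the notch: the paddle's plate is at this origin's gauge y.
- plain_clip: The plain clip without notch, fixed on the ledge on the other side of the middle: the same flat dark block, 34 x 96 x 14 mm, nothing on it. The pin passes over it without a click. Origin: centre of its underside.
- spool: Pink ribbon spool, diameter 64, height 42 mm, loose, standing on the counter on the rail's side of the gauge. Origin: centre of its underside.
- gift_box: Small gift box with lid, 64 x 64 x 61 mm, loose, on the rail's side of the gauge. Origin: centre of its underside.
- weight: Cone-shaped balloon weight, diameter 56, height 60 mm, loose, on the rail's side of the gauge. Origin: centre of its underside.
- candle_jar: Jar, diameter 52, height 70 mm, loose, on the ledge's side of the gauge. Origin: centre of its underside.

How it is judged:
By the outcome, as a careful person would: the job done as asked, in the order asked, and still so for the second after the job is handed in, with the robot touching nothing.
It also fails if it takes over 43 s, if anything falls off the work surface, if the arm or the gripper's body presses on something with over 40 N, if the wrist force passes 120 N, or if a joint passes its speed limit or range.

## Working session

There is one attempt and no reset: what is moved stays moved. The work goes in short steps, Python scripts to look and compute and a shell command to move; the robot and the scene stay as the last step left them, time stands still between calls to the robot, and variables do not carry over. Pictures are saved under pics/ and viewed, at most 10 in all, crops included, and the job is handed in when it is done.

```bash
mkdir -p pics; cat > h.py <<'E'
import numpy as np, cv2
from scipy.spatial.transform import Rotation as R
from workcell import bot, vision, workorder
def w(p,uv,z=None):
    """world point of pixel: at depth map (z None) or on plane height z"""
    Rm=cv2.Rodrigues(np.array(p["rvec"],float))[0]; t=np.array(p["tvec"],float).ravel(); K=np.array(p["K"])
    r=np.linalg.solve(K,[uv[0],uv[1],1.]); c=-Rm.T@t; d=Rm.T@r
    if z is None:
        u,v=int(round(uv[0])),int(round(uv[1])); a=p["z_map"][v-1:v+2,u-1:u+2]; a=a[a>0]
        return c+d*(np.median(a) if len(a) else np.nan)
    return c+d*((z-c[2])/d[2])
E
python3 - <<'E'
from h import *
Z=dict(gauge=0.0,paddle_top=.135,pin_foot=.046,notch_clip=.012,plain_clip=.012,spool=0,gift_box=0,weight=0,candle_jar=0)
for n in("top","side"):
    p=vision.camera(n); cv2.imwrite(f"pics/{n}0.png",p["image"])
    for q,z in Z.items():
        for d in vision.place_of(p,q)[:2]:
            print(n,q,round(d["score"],2),np.round(d["position"],0),np.round(w(p,d["position"],z),3))
o=bot.get_obs(); print(o["clock"],o["eef_pos"],R.from_quat(o["tool_rot"]).as_matrix().round(2).tolist())
E
```

```text
top gauge 0.69 [291. 291.] [0.54  0.022 0.   ]
top paddle_top 0.77 [313. 270.] [ 0.56  -0.014  0.135]
top notch_clip 0.59 [214. 291.] [0.542 0.145 0.012]
top notch_clip 0.19 [311. 269.] [ 0.575 -0.013  0.012]
top plain_clip 0.9 [353. 330.] [ 0.475 -0.077  0.012]
top spool 0.79 [406. 243.] [ 0.615 -0.172 -0.   ]
top spool 0.48 [254. 362.] [0.428 0.082 0.   ]
top gift_box 0.91 [315. 213.] [ 0.669 -0.021  0.   ]
top weight 0.94 [224. 194.] [0.705 0.129 0.   ]
top weight 0.39 [314. 273.] [ 0.569 -0.017  0.   ]
top candle_jar 0.63 [253. 366.] [0.422 0.085 0.   ]
side gauge 0.63 [275. 299.] [ 0.531  0.014 -0.   ]
side pin_foot 0.69 [257. 295.] [ 0.489 -0.022  0.046]
side pin_foot 0.42 [191. 297.] [0.411 0.023 0.046]
side notch_clip 0.67 [246. 255.] [0.539 0.139 0.012]
side plain_clip 0.69 [267. 343.] [ 0.473 -0.081  0.012]
side spool 0.64 [394. 344.] [ 0.619 -0.159 -0.   ]
side spool 0.5 [248. 254.] [0.55 0.16 0.  ]
side gift_box 0.82 [370. 286.] [ 0.673 -0.036  0.   ]
side gift_box 0.7 [254. 294.] [0.51  0.043 0.   ]
side weight 0.77 [335. 238.] [0.711 0.124 0.   ]
side candle_jar 0.79 [194. 297.] [0.428 0.087 0.   ]
1.0 [0.17276899 0.46922133 0.23133684] [[-0.94, 0.35, 0.0], [0.35, 0.94, 0.0], [-0.0, 0.0, -1.0]]
```

View pics/top0.png

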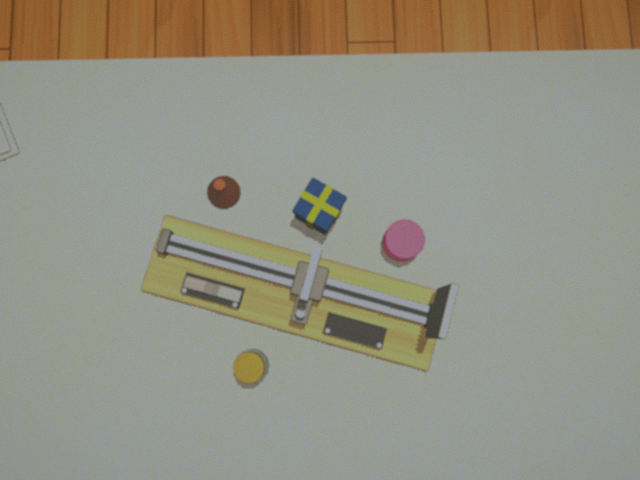

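View pics/side0.png

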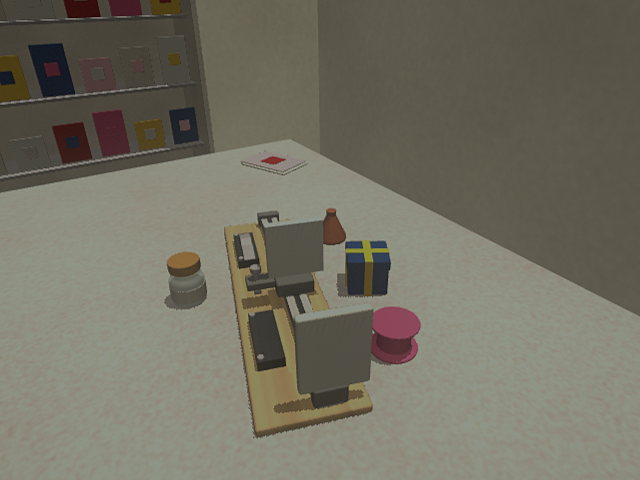

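The top view shows the notched clip at (212,291), the plain clip at (354,330), the sliding paddle at about (308,280) and the fixed paddle at (443,310). The notch is therefore on gauge +y, which is world +y. The side view agrees. Next I fit the gauge frame.

```bash
python3 - <<'E'
from h import *
p=vision.camera("top"); im=p["image"]
v,u=np.mgrid[0:480,0:640]; K=np.array(p["K"]); Rm=cv2.Rodrigues(np.array(p["rvec"],float))[0]; t=np.array(p["tvec"],float).ravel()
z=p["z_map"]; c=np.stack([(u-K[0,2])/K[0,0]*z,(v-K[1,2])/K[1,1]*z,z],-1); P=(c-t)@Rm
hsv=cv2.cvtColor(im,cv2.COLOR_BGR2HSV)
box=(z>0)&(u>120)&(u<480)&(v>200)&(v<385)
b=box&(hsv[...,0]>15)&(hsv[...,0]<32)&(hsv[...,1]>70)&(P[...,2]<.03)&(P[...,2]>0.004)
n,l,s,_=cv2.connectedComponentsWithStats(cv2.morphologyEx(b.astype(np.uint8),cv2.MORPH_CLOSE,np.ones((5,5))))
i=1+np.argmax(s[1:,4]); m=b&(l==i)
# rectify by pixel rays on plane z=.012
idx=np.argwhere(m); Q=np.array([w(p,(a[1],a[0]),.012)[:2] for a in idx],np.float32)
r=cv2.minAreaRect(Q*1000); print("rect",r)
bp=cv2.boxPoints(r); e=[bp[1]-bp[0],bp[2]-bp[1]]; y=max(e,key=np.linalg.norm); y=y/np.linalg.norm(y); y*=np.sign(y[1]); x=np.array([y[1],-y[0]])
c0=np.array(r[0])/1000; print("y",y,"c",c0)
g=lambda q:np.round([(q[:2]-c0)@x,(q[:2]-c0)@y],4)
for lo,hi,nm in((.12,.15,"plates"),):
    k=box&(P[...,2]>lo)&(P[...,2]<hi); G=(P[k][:,:2]-c0)@np.stack([x,y],1)
    for a,bb in((-.15,.15),(-.3,-.18)):
        S=G[(G[:,1]>a)&(G[:,1]<bb)]
        if len(S): print(nm,len(S),np.percentile(S,[2,50,98],0).round(4).tolist(),"z",np.median(P[k][:,2]).round(4))
G=(P[...,:2]-c0)@np.stack([x,y],1)
k=box&(abs(G[...,0]+.032)<.012)&(G[...,1]>.06)&(G[...,1]<.19)
for a in np.arange(.07,.19,.004):
    s=k&(abs(G[...,1]-a)<.002); print(round(a,3),P[s][:,2].mean().round(4),im[s].mean().round(),end=" | ")
for q,zz in(("notch_clip",.012),("plain_clip",.012),("paddle_top",.135)):
    d=vision.place_of(p,q)[0]; print(q,g(w(p,d["position"],zz)))
cv2.imwrite("pics/c.png",cv2.resize(im[200:380,130:470],None,fx=2.3,fy=2.3,interpolation=2))
E
```

```text
rect ((512.6561279296875, 24.113632202148438), (476.98681640625, 79.540771484375), 72.36675262451172)
y [0.30292293 0.9530151 ] c [0.51265613 0.02411363]
plates 484 [[0.0131, -0.0249], [0.0511, -0.0191], [0.0904, -0.0132]] z 0.1338
plates 569 [[0.0159, -0.2263], [0.0528, -0.2191], [0.0914, -0.2143]] z 0.1338
0.07 0.0091 132.0 | 0.074 0.0088 132.0 | 0.078 0.0106 120.0 | 0.082 0.0119 125.0 | 0.086 0.0123 126.0 | 0.09 0.0113 117.0 | 0.094 0.0123 115.0 | 0.098 0.0123 114.0 | 0.102 0.0121 115.0 | 0.106 0.0127 113.0 | 0.11 0.0127 115.0 | 0.114 0.0112 117.0 | 0.118 0.0119 117.0 | 0.122 0.013 115.0 | 0.126 0.0116 116.0 | 0.13 0.0122 117.0 | 0.134 0.013 115.0 | 0.138 0.0128 114.0 | 0.142 0.0123 118.0 | 0.146 0.0131 115.0 | 0.15 0.0124 116.0 | 0.154 0.0127 114.0 | 0.158 0.014 110.0 | 0.162 0.0127 115.0 | 0.166 0.0133 126.0 | 0.17 0.0135 123.0 | 0.174 0.0113 125.0 | 0.178 0.0087 130.0 | 0.182 0.0089 131.0 | 0.186 0.0098 130.0 | notch_clip [-0.0074  0.1242]
plain_clip [-0.0084 -0.108 ]
paddle_top [ 0.0518 -0.0285]
```

View pics/c.png

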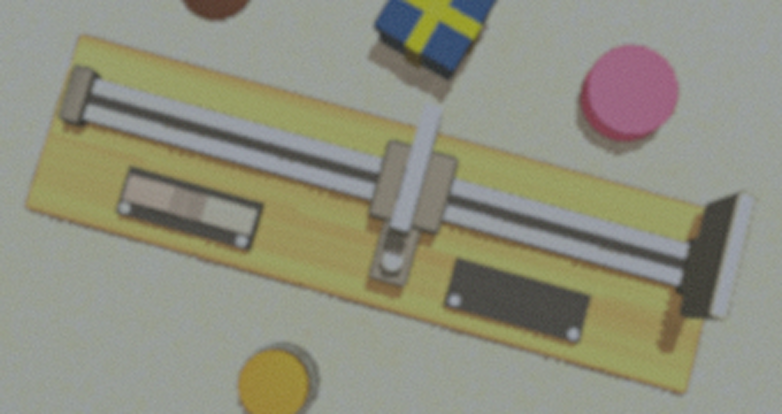

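```bash
python3 -m creep '[[[-43.5,-30.5,0],[0,0,0]],[[-43.5,-30.5,0],[0,0,0]],[[-43.5,-30.5,0],[0,0,0]],[[-43.5,-30.5,0],[0,0,0]],[[-43.5,-30.5,0],[0,0,0]],[[-43.5,-30.5,0],[0,0,0]],[[-43.5,-30.5,0],[0,0,0]],[[-43.5,-30.5,0],[0,0,0]],[[-43.5,-30.5,0],[0,0,0]],[[-43.5,-30.5,0],[0,0,0]],[[-43.5,-30.5,0],[0,0,0]],[[-43.5,-30.5,0],[0,0,-0.045]]]' 0
cat > s.py <<'E'
from h import *
o=bot.get_obs(); c0=np.array([.5127,.0241]); y=np.array([.303,.953]); x=np.array([.953,-.303])
d=o["eef_pos"][:2]-c0; M=R.from_quat(o["tool_rot"]).as_matrix()
f=np.array(o["ft_force"])
print("t",o["clock"],"gauge x,y",(d@x).round(4),(d@y).round(4),"z",round(o["eef_pos"][2],4),"Fx,Fy,Fz",(f[:2]@x).round(2),(f[:2]@y).round(2),f[2].round(2),"w",o["grip_width"],"tooly",M[:,1].round(3),"tx",M[:,0].round(3))
E
python3 s.py
```

```text
clock: 2.7
eef_pos: [0.5371, -0.0562, 0.2314]
tool_rot: [0.153, 0.988, 0.0, 0.0]
ft_force: [1.0, -0.4, 0.3]
grip_width: -0.0
grasp_force: 0.0
t 2.7 gauge x,y 0.0476 -0.0692 z 0.2314 Fx,Fy,Fz 1.04 -0.09 0.33 w -5.323475392928027e-06 tooly [0.302 0.953 0.   ] tx [-0.953  0.302 -0.   ]
```

```bash
python3 -m creep '[[[0,0,34],[0,0,0]],[[0,0,34],[0,0,0]],[[0,0,34],[0,0,0]],[[0,0,34],[0,0,0]],[[0,0,0],[0,0,0]]]' >/dev/null; python3 s.py
python3 -m creep '[[[0,6,0],[0,0,0]],[[0,6,0],[0,0,0]],[[0,6,0],[0,0,0]],[[0,6,0],[0,0,0]],[[0,6,0],[0,0,0]],[[0,6,0],[0,0,0]],[[0,0,0],[0,0,0]]]' >/dev/null; python3 s.py
python3 - <<'E'
from h import *
p=vision.camera("side"); cv2.imwrite("pics/s1.png",p["image"][150:450,150:450])
E
```

```text
t 3.325 gauge x,y 0.0436 -0.0685 z 0.0927 Fx,Fy,Fz -0.75 0.8 0.44 w -3.8625130467177484e-05 tooly [ 0.303  0.953 -0.001] tx [-0.953  0.303  0.007]
t 4.2 gauge x,y 0.0465 -0.031 z 0.0958 Fx,Fy,Fz -0.28 0.18 3.78 w -0.00020642425423803587 tooly [0.302 0.953 0.001] tx [-0.953  0.302 -0.001]
```

View pics/s1.png

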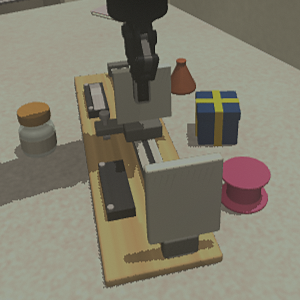

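The fingertips are on the near (−y) side of the plate, centred, and clear of the pin and the objects around the gauge. I'll push 72 mm and measure again.

```bash
python3 -m creep '[[[0,6,0],[0,0,0]],[[0,6,0],[0,0,0]],[[0,6,0],[0,0,0]],[[0,6,0],[0,0,0]],[[0,6,0],[0,0,0]],[[0,6,0],[0,0,0]],[[0,6,0],[0,0,0]],[[0,6,0],[0,0,0]],[[0,6,0],[0,0,0]],[[0,6,0],[0,0,0]],[[0,6,0],[0,0,0]],[[0,6,0],[0,0,0]]]' >/dev/null; python3 s.py
cat > pl.py <<'E'
from h import *
import s
for n in("top","side"):
    p=vision.camera(n); v,u=np.mgrid[0:480,0:640]; K=np.array(p["K"]); Rm=cv2.Rodrigues(np.array(p["rvec"],float))[0]; t=np.array(p["tvec"],float).ravel()
    z=p["z_map"]; P=(np.stack([(u-K[0,2])/K[0,0]*z,(v-K[1,2])/K[1,1]*z,z],-1)-t)@Rm
    G=(P[...,:2]-s.c0)@np.stack([s.x,s.y],1)
    lo=.124 if n=="top" else .07
    k=(z>0)&(P[...,2]>lo)&(P[...,2]<.14)&(abs(G[...,0]-.051)<.036)&(abs(G[...,0]-s.d@s.x)>.017)&(abs(G[...,1])<.19)
    if k.any(): print(n,k.sum(),"plate y",np.percentile(G[k][:,1],[2,25,50,75,98]).round(4))
    for q,zz in(("paddle_top",.135),("pin_foot",.046),("notch_clip",.012)):
        for r in vision.place_of(p,q)[:1]:
            a=w(p,r["position"],zz)[:2]-s.c0; print(n,q,round(r["score"],2),np.round([a@s.x,a@s.y],4))
    cv2.imwrite(f"pics/{n}_{int(s.o['clock']*1000)}.png",p["image"])
E
python3 pl.py; ls pics
```

```text
t 5.75 gauge x,y 0.0458 0.0405 z 0.0955 Fx,Fy,Fz -2.23 -2.61 6.02 w -0.00018626269746868947 tooly [ 0.303  0.953 -0.   ] tx [-0.953  0.303  0.001]
t 5.75 gauge x,y 0.0458 0.0405 z 0.0955 Fx,Fy,Fz -2.23 -2.61 6.02 w -0.00018626269746868947 tooly [ 0.303  0.953 -0.   ] tx [-0.953  0.303  0.001]
top paddle_top 0.43 [ 0.017  -0.0026]
side 976 plate y [0.0563 0.0577 0.0585 0.0593 0.0662]
side paddle_top 0.92 [0.0486 0.0633]
side pin_foot 0.7 [-0.0089  0.0338]
c.png
s1.png
side0.png
side_5750.png
top0.png
top_5750.png
```

```bash
for i in 1 2; do python3 -m creep '[[[0,4,0],[0,0,0]],[[0,4,0],[0,0,0]],[[0,4,0],[0,0,0]],[[0,4,0],[0,0,0]],[[0,4,0],[0,0,0]]]' >/dev/null; python3 s.py; done; python3 pl.py|grep -v top.p
```

```text
t 6.775 gauge x,y 0.0456 0.0605 z 0.0955 Fx,Fy,Fz -2.0 -2.05 6.29 w -3.755499378528577e-05 tooly [0.303 0.953 0.   ] tx [-0.953  0.303  0.001]
t 7.4 gauge x,y 0.0455 0.0787 z 0.0956 Fx,Fy,Fz -1.89 -5.73 8.72 w -0.00032078138659181815 tooly [ 0.304  0.953 -0.003] tx [-0.953  0.304  0.001]
t 7.4 gauge x,y 0.0455 0.0787 z 0.0956 Fx,Fy,Fz -1.89 -5.73 8.72 w -0.00032078138659181815 tooly [ 0.304  0.953 -0.003] tx [-0.953  0.304  0.001]
side 902 plate y [0.0942 0.0957 0.0965 0.0973 0.1044]
side paddle_top 0.72 [0.0477 0.0942]
side pin_foot 0.53 [-0.0153  0.0802]
side notch_clip 0.6 [-0.0094  0.1137]
```

```bash
for i in 1 2 3 4; do python3 -m creep '[[[0,1,0],[0,0,0]],[[0,1,0],[0,0,0]]]' >/dev/null; python3 s.py|cut -c1-100; done
```

```text
t 8.05 gauge x,y 0.0454 0.081 z 0.0955 Fx,Fy,Fz -2.87 -4.85 7.09 w -3.573335221846871e-05 tooly [ 0.
t 8.3 gauge x,y 0.0454 0.0829 z 0.0955 Fx,Fy,Fz -3.23 -5.31 8.22 w -0.0003524169719161341 tooly [ 0.
t 8.55 gauge x,y 0.0454 0.0849 z 0.0956 Fx,Fy,Fz -1.64 -4.71 7.85 w 0.00021781570950149645 tooly [ 0
t 8.8 gauge x,y 0.0454 0.0869 z 0.0956 Fx,Fy,Fz -3.0 -6.44 8.05 w -6.343659452855855e-05 tooly [ 0.3
```

```bash
for i in 1 2 3; do python3 -m creep '[[[0,1,0],[0,0,0]]]' >/dev/null; python3 s.py|cut -c1-100; done
```

```text
t 8.925 gauge x,y 0.0454 0.0879 z 0.0956 Fx,Fy,Fz -2.93 -6.19 8.13 w -0.0001420808949340212 tooly [ 
t 9.05 gauge x,y 0.0453 0.0889 z 0.0955 Fx,Fy,Fz -3.24 -5.33 7.85 w -9.495685423298184e-05 tooly [ 0
t 9.175 gauge x,y 0.0454 0.0904 z 0.0956 Fx,Fy,Fz -2.7 -3.53 7.16 w -3.978202221908538e-05 tooly [ 0
```

```bash
for i in 1 2 3; do python3 -m creep '[[[0,1,0],[0,0,0]]]' >/dev/null; python3 s.py|cut -c1-100; done; python3 pl.py|grep -v top.p
```

```text
t 9.3 gauge x,y 0.0454 0.0923 z 0.0955 Fx,Fy,Fz -2.65 -0.36 6.57 w -0.00017378662292879044 tooly [0.
t 9.425 gauge x,y 0.0457 0.0936 z 0.095 Fx,Fy,Fz -0.41 -0.35 -0.84 w 0.000413247857598177 tooly [0.3
t 9.55 gauge x,y 0.0457 0.0943 z 0.0945 Fx,Fy,Fz -0.91 0.64 -0.72 w 0.00012217777323093727 tooly [ 0
t 9.55 gauge x,y 0.0457 0.0943 z 0.0945 Fx,Fy,Fz -0.91 0.64 -0.72 w 0.00012217777323093727 tooly [ 0.303  0.953 -0.   ] tx [-0.953  0.303  0.001]
side 844 plate y [0.1176 0.1194 0.1202 0.1211 0.1274]
side paddle_top 0.77 [0.0466 0.1223]
side pin_foot 0.55 [ 0.1323 -0.1941]
side notch_clip 0.71 [-0.0136  0.1176]
```

Contact force dropped to zero and the plate jumped about 8 mm ahead of the fingers, to y ≈ 0.125, which matches the notch. I'll back off and check.

```bash
python3 -m creep '[[[0,-10,0],[0,0,0]],[[0,-20,0],[0,0,0]],[[0,-20,0],[0,0,0]],[[0,0,-40],[0,0,0]],[[0,0,-50],[0,0,0]],[[0,-50,-50],[0,0,0]],[[0,-60,0],[0,0,0]],[[0,-60,0],[0,0,0]],[[0,-60,0],[0,0,0]],[[0,0,0],[0,0,0]],[[0,0,0],[0,0,0]]]' >/dev/null; python3 pl.py
python3 - <<'E'
import cv2,glob,os
a=sorted(glob.glob("pics/top_*"),key=os.path.getmtime)[-1]; b=sorted(glob.glob("pics/side_*"),key=os.path.getmtime)[-1]
A=cv2.resize(cv2.imread(a)[170:390,130:370],(400,367)); B=cv2.resize(cv2.imread(b)[200:350,170:420],(400,240))
B=cv2.copyMakeBorder(B,0,127,0,0,0); cv2.imwrite("pics/fin.png",cv2.hconcat([A,B]))
E
```

```text
t 11.325 gauge x,y 0.0458 -0.181 z 0.2296 Fx,Fy,Fz 0.78 1.26 0.84 w -0.00016246663156756764 tooly [0.305 0.952 0.   ] tx [-0.952  0.305  0.   ]
top 256 plate y [0.1203 0.1225 0.1258 0.1293 0.1325]
top paddle_top 0.83 [0.0548 0.1229]
top notch_clip 0.77 [-0.0122  0.125 ]
side 892 plate y [0.1178 0.1194 0.1202 0.1211 0.1288]
side paddle_top 0.78 [0.0509 0.1224]
side notch_clip 0.57 [-0.0146  0.1158]
```

View pics/fin.png

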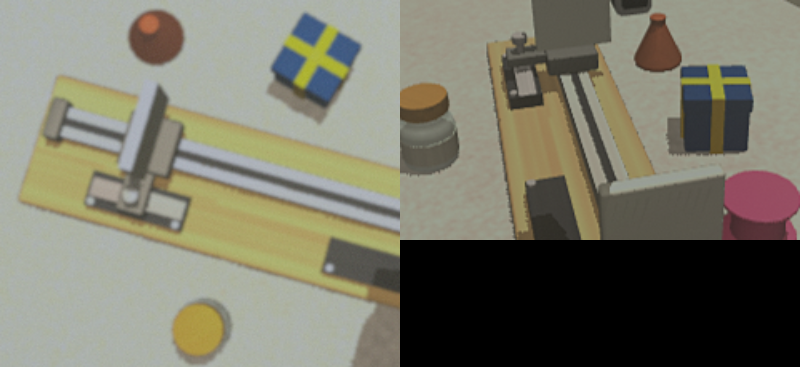

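The pin head at (130,197) sits over the middle of the notched clip. The plate measures y = 0.126 against 0.125 for the notch, and the other objects stand where they were. Handing in.

```bash
python3 -c "from workcell import workorder; print(workorder.job_done())"
```

```text
the job is handed in; nothing more can be done
None
```

The paddle is resting in the notch: its plate measured within about 1 mm of the notch position, the arm was clear of it, the objects around the gauge look undisturbed, and the job was handed in at about 11 s.

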